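# Charge a jeweller's tumbling barrel behind its left-hand clamp knob

### The job

Charge the tumbling barrel: undo the red wing knob on its swing lid (left-hand thread, so turn it clockwise seen from above) until the lid's plug has lifted clear of the mouth, then swing the lid right aside. Lay every brass casting from the grey mat in the barrel, and, with the orange funnel set in the barrel's mouth, tip all the green media out of the scoop through the funnel into the barrel. Finish with the scoop lying level on the bench, the funnel taken out and standing upright on its spout on the bench, the barrel left open for the water and the other tools on the bench undisturbed.

Things in the scene. Friction and masses are not known exactly. Their poses are not given: they have to be found in the camera images.
- barrel: Fixed tumbling barrel: blue pot 120 mm across with 16 mm thick black rubber wall on a steel base plate (195 x 130 x 12 mm). Rim 120 mm above the bench, mouth 84 mm across inside (at least 80), inner floor 20 mm above the bench. Origin on the barrel's axis at bench level, z up; x points from that axis to the post (34 mm thick, 95 mm away) of the lid's swing arm.
- mouth (a point): Centre of the barrel's mouth, level with the rim, 120 mm above the bench. Axes as the barrel's.
- swing_arm (a joint): Lid's grey swing arm about its vertical post, rad. 0: closed, lid (104 mm disc) over the mouth; grows clockwise seen from above; stop at 2.1. Lid and knob axis 95 mm from the post. Stays where left; about 4 N at the knob moves it: draw it by the knob along its arc (a knob held at fixed yaw is screwed back down as the arm swings). It cannot swing while the lid's 6 mm deep plug is in the mouth.
- post_hinge (a point): Point on the axis of the swing arm's post, at the arm's top face, 165 mm above the bench; arm and lid reach 140 mm below to 177 mm above the bench. Its x axis points from the lid's axis to the post.
- clamp_knob (a joint): Turn of the red wing knob, rad; left-hand thread: grows as the knob turns clockwise seen from above, from 0 (tight) to a stop at 5.0. Takes about 0.06 N m. Every rad lifts the knob and lid by 1.75 mm; the plug is clear of the mouth above 3.5 rad.
- knob_grip (a point): Middle of the knob's wing, on the knob's axis, at the height to grip. The wing is a red upright bar 62 mm long (along this point's x axis), 13 mm thick (along its y axis) and 32 mm high, from 20 mm below to 12 mm above this point; about 202 mm above the bench when tight. The swing arm's top lies 37 mm or more below this point.
- casting0: Brass casting, one of 2 to 4 (others absent): flat pendant blank 64 mm long (x from -32 to +32 mm), a bar 16 mm wide with a 24 mm disc at the +x end, 10 mm thick, about 60 g, lying flat on the fixed grey felt mat (250 x 220 mm, top 4 mm above the bench). Origin in the middle of its length, on the underside; grip the bar across its width (y), x from -25 to 5 mm.
- casting1: Brass casting, one of 2 to 4 (others absent): flat pendant blank 64 mm long (x from -32 to +32 mm), a bar 16 mm wide with a 24 mm disc at the +x end, 10 mm thick, about 60 g, lying flat on the fixed grey felt mat (250 x 220 mm, top 4 mm above the bench). Origin in the middle of its length, on the underside; grip the bar across its width (y), x from -25 to 5 mm.
- casting2: Brass casting, one of 2 to 4 (others absent): flat pendant blank 64 mm long (x from -32 to +32 mm), a bar 16 mm wide with a 24 mm disc at the +x end, 10 mm thick, about 60 g, lying flat on the fixed grey felt mat (250 x 220 mm, top 4 mm above the bench). Origin in the middle of its length, on the underside; grip the bar across its width (y), x from -25 to 5 mm.
- casting3: Brass casting, one of 2 to 4 (others absent): flat pendant blank 64 mm long (x from -32 to +32 mm), a bar 16 mm wide with a 24 mm disc at the +x end, 10 mm thick, about 60 g, lying flat on the fixed grey felt mat (250 x 220 mm, top 4 mm above the bench). Origin in the middle of its length, on the underside; grip the bar across its width (y), x from -25 to 5 mm.
- funnel: Orange plastic funnel, about 90 g: spout 72 mm outside, 64 inside, 22 mm long, then a cone widening to 144 mm at the mouth, 67 mm up. Origin at the centre of the spout's underside, z up; stands on its spout. Bar handle level along its -x axis, 58 mm up. In the barrel its cone rests on the rim, the origin about 29 mm below the rim, the funnel's mouth about 38 mm above it.
- funnel_grip (a point): Middle of the funnel's handle, 98 mm from the funnel's axis and 58 mm above its underside: bar 16 mm wide and 14 mm high, running along the funnel's x axis (from 72 to 124 mm out).
- scoop: Aluminium scoop with dark wood handle, about 140 g, holding the media. Pan 95 mm long (x), 70 mm wide, floor 4 mm thick, back wall 40 mm, side walls 34 mm high (22 near the front), open at the front (+x): the nose edge lies 47.5 mm ahead of the origin. Media begin to slide at about 30 to 35 deg of tilt. Origin under the pan's centre, z up.
- scoop_grip (a point): Where to grip the scoop: in its handle, a bar 18 mm wide (y) and 16 mm high running along x from 47 to 142 mm behind the pan's centre, 40 mm above the underside. This point lies 85 mm behind the scoop's origin, 132.5 mm behind the nose.
- media0: Green plastic tumbling medium, one of 6 in the scoop, a blunt cone 21 mm across its base and 19 mm high, 12 g. Origin at the centre of its base.
- media1: Green plastic tumbling medium, one of 6 in the scoop, a blunt cone 21 mm across its base and 19 mm high, 12 g. Origin at the centre of its base.
- media2: Green plastic tumbling medium, one of 6 in the scoop, a blunt cone 21 mm across its base and 19 mm high, 12 g. Origin at the centre of its base.
- media3: Green plastic tumbling medium, one of 6 in the scoop, a blunt cone 21 mm across its base and 19 mm high, 12 g. Origin at the centre of its base.
- media4: Green plastic tumbling medium, one of 6 in the scoop, a blunt cone 21 mm across its base and 19 mm high, 12 g. Origin at the centre of its base.
- media5: Green plastic tumbling medium, one of 6 in the scoop, a blunt cone 21 mm across its base and 19 mm high, 12 g. Origin at the centre of its base.
- bur_block: Wooden block with burs, 90 x 45 x 32 mm (with burs about 80 mm high), loose; not part of the job. Origin under its centre.
- findings_jar: Clear jar with white lid, 64 mm across, 52 mm high, loose; not part of the job. Origin under its centre.
- graver0: Scraper with a wooden ball handle (40 mm), 140 mm long, loose, lying on the far side of the bench; not part of the job.
- graver1: Scraper with a wooden ball handle (40 mm), 140 mm long, loose, lying near the robot; not part of the job.

How it is judged:
By the outcome, as a careful person would: the job done as asked, in the order asked, and still so for the second after the job is handed in, with the robot touching nothing.
Of casting0, casting1, casting2, casting3 only 2 to 4 are there at a start; the rules pass over those that are not, and their reading is None.
At some moment in a run one of casting0, casting1, casting2, casting3 may be knocked a few centimetres aside while the robot is not near it.
It also fails if it takes over 210 s, if anything falls off the work surface, if the arm or the gripper's body presses on something with over 40 N, if the wrist force passes 120 N, or if a joint passes its speed limit or range.

### The arm

A 7-joint arm with a two-finger parallel gripper is mounted at the origin on the work surface. World frame = base frame: x ahead of the robot, y to its left, z up, the work surface at z = 0. Lengths are in mm, angles in rad, forces in N, time in s.
With the tool pointing down it reaches from about 400 to 900 mm from the base axis. Payload 5.5 kg.
Tool frame: the origin (TCP) lies on the mounting face of the last link; the fingertips stand 178 mm ahead of it and the grasp point (between the pads) lies 159 mm ahead of it; z points along the fingers, y is the line along which they close (so a half turn about z gives the same grasp; the last joint's range is limited). The gripper opens to 92 mm and grips with 3 to 60 N. Pads are 19 mm wide; open, the fingers measure 130 mm over their backs; the gripper's body (75 mm by 190 mm) begins 47 mm behind the grasp point.
Start: joints at [1.612, 0.501, -0.427, 1.55, 0.221, 1.138, -0.21], TCP at [143.018, -634.068, 404.729] pointing down, gripper open.
Joint ranges: [-2.88, 2.88], [-0.31, 2.03], [-1.54, 1.56], [0.2, 2.42], [-1.41, 4.55], [0.19, 2.02], [-2.57, 2.57]. Speed limits (rad/s): [2.57, 2.57, 3.14, 3.14, 3.14, 3.14, 3.14].

### API

Orientations are given as a unit quaternion [x, y, z, w].
In Python, from workcell import r, imaging gives the robot as it stands (r), with the cameras (imaging). Calls block until the motion is done:
- r.reach(position, orientation): joint-space move of the TCP to a pose.
- r.movel(position, rotation=None, rate=150, guard=None): straight line of the TCP; rotation=None keeps the orientation; rate is the mean speed in mm/s. With guard (N) it stops when the force on the tool has changed by that much, and returns True; else False.
- r.set_joints(angles): joint-space move.
- r.command_gripper(opening, strength=None): finger opening in mm; strength is the grip in N (None keeps the last); returns when the fingers have stopped.
- r.hold(seconds).
- r.solve_ik(position, orientation): joint angles nearest the present ones, or None.
- r.sense(): the state.
- imaging.capture(name): name is "scene" or "top" or "wrist"; returns a dict with "color" (384x512x3 uint8, red, green, blue), "mtx" (3x3 intrinsics, pixels), "R" (3x3) and "t" (3): a world point X has camera coordinates R X + t. Camera axes: x right, y down, z forward; pixel columns grow to the right and rows downward; lengths in mm; the calibration is good to about 2 mm. A picture is of the moment at which its call begins. There is no depth.
A pose or a line that the arm cannot do raises r.PlanningError and nothing moves.
- r.close_job(): hands the job in; it is judged then, once.
The state is a dict: "time": time; "q": joint angles; "dq": joint speeds; "effort": joint torques, N m; "tcp_pos": TCP position; "ee_rot": TCP orientation; "contact_force": force on the tool from outside, world axes, zero at the start; "wrist_torque": the same for the moment, N m; "width": finger opening in mm; "gripper_force": force on a finger pad.
Only numpy, scipy, OpenCV 4.12 (cv2) and the standard library are available. Lean on these libraries where they do the work, as an engineer would, in place of code of your own. Each camera call takes 0.05 s, during which the arm holds its last target. There are 200 camera calls.

## Working session

There is one attempt and no reset: what is moved stays moved. The work goes in short steps, each a Python script; the robot and the scene stay as the last script left them, time stands still between calls to the robot, and variables do not carry over. Pictures are saved under pics/ and viewed, at most 17 in all, crops included, and the job is handed in when it is done.

```bash
mkdir -p pics; ls
python3 - <<'E'
from workcell import r, imaging
import cv2,numpy as np
for n in("scene","top"):
    c=imaging.capture(n); cv2.imwrite(f"pics/{n}0.png",c["color"][:,:,::-1]); print(n,c["mtx"].round(1).tolist(),c["R"].round(3).tolist(),c["t"].round(1).tolist())
s=r.sense();print(s["time"],s["tcp_pos"],s["ee_rot"],s["contact_force"],s["width"])
E
```

```text
pics
workcell.py
scene [[427.5, 0.0, 249.9], [0.0, 427.5, 192.2], [0.0, 0.0, 1.0]] [[0.469, 0.883, 0.023], [0.573, -0.285, -0.768], [-0.672, 0.374, -0.64]] [-314.6, -210.9, 1559.8]
top [[382.6, 0.0, 257.6], [0.0, 382.6, 194.6], [0.0, 0.0, 1.0]] [[-0.026, -0.999, -0.037], [-0.988, 0.031, -0.152], [0.153, 0.032, -0.988]] [57.8, 601.7, 995.5]
0.1 [ 142.85585452 -633.78483914  403.78867512] [ 9.93855025e-01  1.10686170e-01 -7.44497754e-05 -8.69639211e-04] [0.46053157 0.25228379 0.41885616] 91.89606367983254
```

View pics/scene0.png

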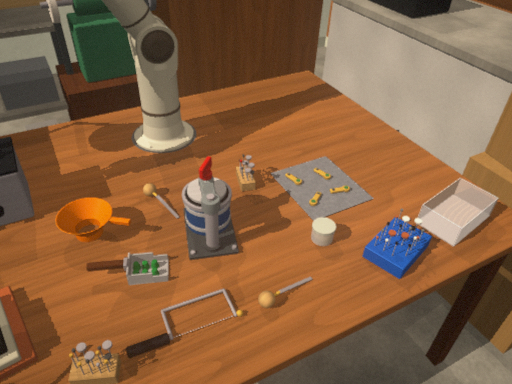

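View pics/top0.png

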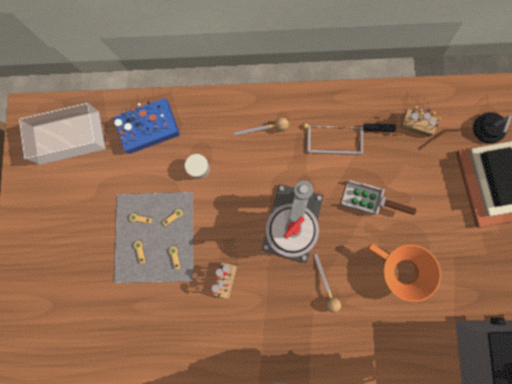

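The scene view shows the barrel at (208,210) with its knob at (206,168), the funnel at (85,220), the scoop at (148,268) and four castings on the mat around (315,185). In the top view the knob is at (294,228), the post at (303,188), the funnel at (412,272) with its handle at (380,251), the scoop pan at (362,197) with its handle at (400,207), and the castings at (140,218), (172,217), (140,252) and (174,258).

```bash
cat > h.py <<'E'
from workcell import r, imaging
import cv2, numpy as np
from scipy.spatial.transform import Rotation as Ro
def cast(c,px,z):
    px=np.atleast_2d(np.asarray(px,float)); d=np.c_[(px-c["mtx"][:2,2])/[c["mtx"][0,0],c["mtx"][1,1]],np.ones(len(px))]@c["R"]
    o=-c["R"].T@c["t"]; return o+d*((z-o[2])/d[:,2])[:,None]
def tri(a,p,b,q):
    P=[c["mtx"]@np.c_[c["R"],c["t"]] for c in(a,b)]
    X=cv2.triangulatePoints(P[0],P[1],np.float64(p).reshape(2,1),np.float64(q).reshape(2,1))[:,0]; return X[:3]/X[3]
def proj(c,X):
    k=c["R"]@np.asarray(X,float)+c["t"]; return (c["mtx"]@k/k[2])[:2]
HSV=dict(red=[(0,170,80),(5,255,255),(175,170,80),(180,255,255)],orange=[(7,200,120),(15,255,255)],
 green=[(45,120,50),(80,255,255)],brass=[(18,120,120),(32,255,255)])
def mask(c,name):
    h=cv2.cvtColor(c["color"],cv2.COLOR_RGB2HSV); v=HSV[name]; m=0
    for i in range(0,len(v),2): m=m|cv2.inRange(h,v[i],v[i+1])
    return m
def blobs(m,amin=20):
    n,l,s,ce=cv2.connectedComponentsWithStats(m)
    return [(ce[i],s[i,4],l==i) for i in range(1,n) if s[i,4]>=amin]
def down(yaw,tilt=0):  # tool y axis at yaw+90 deg in world; yaw = heading of 'object x'; tilt>0: object's nose down
    return (Ro.from_euler('z',yaw)*Ro.from_euler('y',tilt)*Ro.from_euler('x',np.pi)).as_quat()
def tcp(g,q): return np.asarray(g,float)-Ro.from_quat(q).apply([0,0,159])
def go(g,q,**k): q=np.asarray(q); return r.movel(tcp(g,q),q,**k)
def jgo(g,q): r.reach(tcp(g,q),np.asarray(q))
def snap(n,f):
    c=imaging.capture(n); cv2.imwrite(f"pics/{f}.png",c["color"][:,:,::-1]); return c
E
python3 - <<'E'
from h import *
t=imaging.capture("top");s=imaging.capture("scene")
for col in HSV:
    for n,c in(("top",t),("scene",s)):
        for ce,a,_ in blobs(mask(c,col)): print(col,n,ce.round(1),a, cast(c,ce,dict(red=205,orange=60,green=20,brass=14)[col])[0].round(0))
w=snap("wrist","w0"); print(w["R"].round(3).tolist(), (-w["R"].T@w["t"]).round(1),w["mtx"].round(0).tolist())
E
```

```text
red top [293.7 228.1] 124 [499. -45. 205.]
red scene [205.5 169.2] 214 [519. -50. 205.]
orange scene [ 82.9 218.3] 1505 [ 393. -352.   60.]
green scene [144.9 265.8] 57 [ 588. -251.   20.]
green scene [154.5 266.9] 76 [ 602. -231.   20.]
green scene [136.1 267.3] 55 [ 583. -272.   20.]
brass top [173.9 216.6] 52 [553. 279.  14.]
brass top [139.3 218.7] 39 [550. 377.  14.]
brass top [140.  250.8] 61 [460. 373.  14.]
brass top [175.3 256.5] 57 [442. 274.  14.]
brass scene [322.  173.3] 75 [466. 372.  14.]
brass scene [293.1 178.4] 82 [447. 274.  14.]
brass scene [339.4 189.3] 81 [557. 373.  14.]
brass scene [314.6 198.6] 76 [559. 278.  14.]
brass scene [263.4 297.4] 21 [800. -33.  14.]
brass scene [239.5 312.5] 32 [ 811. -102.   14.]
[[0.22, -0.976, -0.001], [-0.934, -0.21, 0.289], [-0.282, -0.063, -0.957]] [ 219.8 -617.8  383.3] [[296.0, 0.0, 258.0], [0.0, 296.0, 191.0], [0.0, 0.0, 1.0]]
```

Run:
```python
from h import *
q=down(0)
import pickle
out={}
for k,g in dict(f1=(430,-350,300),s1=(560,-290,300),b1=(560,-60,400),b2=(470,-60,400),m1=(510,300,300)).items():
    try: jgo(g,q)
    except r.PlanningError as e: print(k,e); continue
    r.hold(.3)
    out[k]=snap("wrist",k)
print(r.sense()["time"])
pickle.dump(out,open("v.pkl","wb"))
im=[cv2.imread(f"pics/{k}.png") for k in("f1","s1","b1","b2")]
m=np.vstack([np.hstack(im[:2]),np.hstack(im[2:])]); cv2.imwrite("pics/mont1.png",cv2.resize(m,(800,600),interpolation=cv2.INTER_AREA))
```

```text
6.9667
```

View pics/mont1.png

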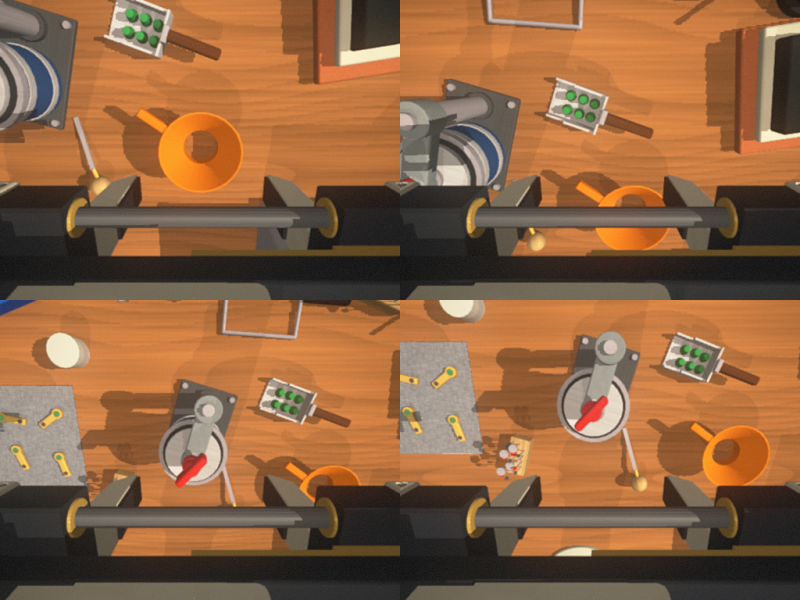

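The montage (wrist views f1, s1, b1, b2) shows the funnel with its handle to the upper left and the scoop with its nose to the left and handle to the right. The red wing is diagonal over the lid, and the post top is at about (266,64) in full-size b2 and (266,138) in b1. Next I'll enlarge crops for exact pixels.

Run:
```python
from h import *
import pickle
v=pickle.load(open("v.pkl","rb"))
def crop(k,x,y,w=130,h=98):
    return cv2.resize(v[k]["color"][y:y+h,x:x+w,::-1],(w*3,h*3),interpolation=cv2.INTER_CUBIC)
# b2 barrel, b1 barrel ; s1 scoop, f1 funnel
m=np.vstack([np.hstack([crop("b2",190,40,130,130),crop("b1",190,110,130,130)]),np.hstack([crop("s1",190,95,130,65),crop("f1",165,130,130,65)])])
cv2.imwrite("pics/crops1.png",m);print(m.shape)
for k in("b1","b2"):
    for ce,a,l in blobs(mask(v[k],"red"),60):
        p=np.argwhere(l)[:,::-1].astype(np.float32); print(k,ce,a,cv2.minAreaRect(p))
for k in v:
    print(k,[(ce.round(1),a) for ce,a,l in blobs(mask(v[k],"orange"),300)],[(ce.round(1),a) for ce,a,l in blobs(mask(v[k],"brass"),30)])
cv2.imwrite("pics/m1.png",v["m1"]["color"][:,:,::-1])
```

```text
(585, 780, 3)
b1 [243.04090268 217.38363893] 709 ((241.623046875, 216.02523803710938), (23.701879501342773, 52.62715530395508), 38.1572265625)
b2 [244.55569782 144.20614597] 781 ((244.06723022460938, 144.77223205566406), (24.21881675720215, 53.46770095825195), 27.758541107177734)
f1 [(array([200. , 163.8]), np.int32(366)), (array([269. , 196.5]), np.int32(5378))] [(array([206.4, 204.9]), np.int32(36)), (array([122. , 221.9]), np.int32(59)), (array([128.4, 239.8]), np.int32(125)), (array([ 94.3, 272.5]), np.int32(496)), (array([428.3, 281.3]), np.int32(138))]
s1 [(array([292.4, 248.6]), np.int32(1298)), (array([301.8, 304.4]), np.int32(1817))] [(array([ 93.7, 274. ]), np.int32(499)), (array([428.3, 281.1]), np.int32(136)), (array([168.7, 294.8]), np.int32(48)), (array([176.5, 313. ]), np.int32(143))]
b1 [(array([422.4, 224.1]), np.int32(1284))] [(array([ 66.2, 150.7]), np.int32(274)), (array([ 16.2, 152.7]), np.int32(237)), (array([ 26.3, 200.1]), np.int32(292)), (array([ 80.5, 209.2]), np.int32(260)), (array([ 94.5, 273.2]), np.int32(520)), (array([428.3, 281.4]), np.int32(139))]
b2 [(array([434.9, 199.4]), np.int32(4250))] [(array([57.5, 98.4]), np.int32(325)), (array([ 10.8, 101.5]), np.int32(176)), (array([ 16.4, 153.1]), np.int32(293)), (array([ 72.6, 162.4]), np.int32(281)), (array([153.8, 184.6]), np.int32(39)), (array([158. , 203.7]), np.int32(183)), (array([302.6, 221.5]), np.int32(36)), (array([310.3, 236.6]), np.int32(104)), (array([ 93.7, 274.4]), np.int32(504)), (array([428.1, 280.9]), np.int32(146))]
m1 [] [(array([269. , 127.5]), np.int32(409)), (array([203. , 129.1]), np.int32(405)), (array([207.3, 190.7]), np.int32(359)), (array([272.2, 201.3]), np.int32(336)), (array([ 94. , 272.5]), np.int32(463)), (array([428.7, 281. ]), np.int32(109))]
```

View pics/crops1.png

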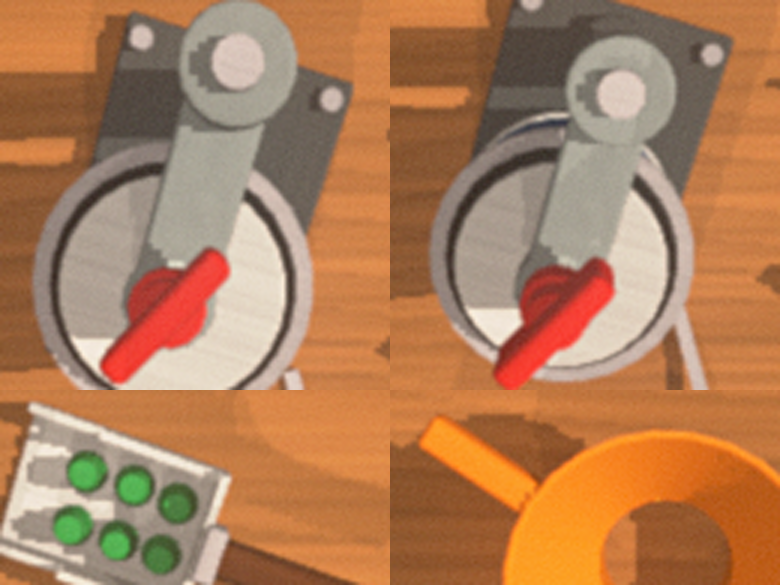

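View pics/m1.png

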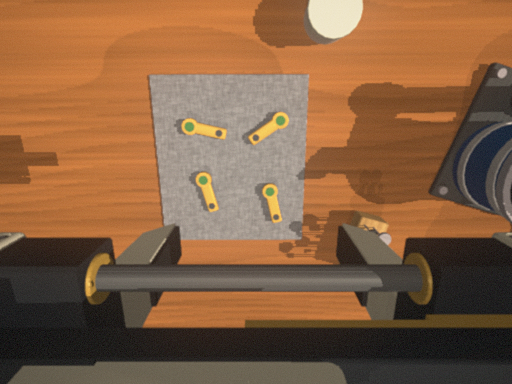

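m1 shows four castings with their green-hole discs at (189,127), (280,121), (203,180) and (270,191) and bar ends at (221,133), (252,138), (213,208) and (277,218). In crops1, full-size pixels, the wing tips are at (263,125) and (227,165) in b2, and (262,198) and (228,237) in b1. The post cap is at (269,60) in b2 and (267,141) in b1.

Run:
```python
from h import *
import pickle
v=pickle.load(open("v.pkl","rb"));a,b=v["b2"],v["b1"]
f2=lambda x,y:(190+x/3,40+y/3); f1=lambda x,y:(190+(x-390)/3,110+y/3)
for n,p,q in(("tipA",(220,258),(603,268)),("tipB",(112,375),(505,382)),("cap",(238,60),(622,94)),("armdisc",(238,65),(621,92)),("bolt1",(142,38),(531,3)),("bolt2",(331,98),(711,55)),("redblob",None,None)):
    X=tri(a,f2(*p),b,f1(*q)) if p else tri(a,(244.56,144.2),b,(243.04,217.38)); print(n,X.round(1), *( [cast(a,f2(*p),z).round(1) for z in(214,177,165)] if p else []))
# rim circle (outer) at b2: centre approx (172,283) crop
print("rim",cast(a,f2(172,284),118),cast(b,f1(561,255),118))
```

```text
tipA [522.1 -66.2 189.5] [[524.  -66.2 214. ]] [[521.1 -66.8 177. ]] [[520.2 -67.  165. ]]
tipB [480.7 -25.9 210.3] [[481.4 -26.3 214. ]] [[473.7 -22.4 177. ]] [[471.1 -21.1 165. ]]
cap [592.9 -73.1 184.3] [[589.2 -72.  214. ]] [[593.8 -73.2 177. ]] [[595.3 -73.6 165. ]]
armdisc [592.4 -73.2 174.2] [[587.7 -72.  214. ]] [[592.1 -73.2 177. ]] [[593.5 -73.6 165. ]]
bolt1 [622.8 -27.3  27.5] [[596.  -39.8 214. ]] [[601.3 -37.4 177. ]] [[603.1 -36.6 165. ]]
bolt2 [ 593.8 -128.7   22.7] [[ 577.3 -103.7  214. ]] [[ 580.5 -108.6  177. ]] [[ 581.6 -110.2  165. ]]
redblob [502.7 -44.4 200.9]
rim [[504.55062129 -45.3773704  118.        ]] [[504.97288346 -45.48343168 118.        ]]
```

Measurements agree: the knob axis is at (503,-46), the post is about 95 mm from it, the wing is at -43° and its height is about 201–210. Now checking the reachable yaws.

Run:
```python
from h import *
B=(503,-45.8)
for z in(205,300):
    print(z,[(round(y,2),None if (j:=r.solve_ik(tcp((*B,z),down(y)),down(y))) is None else round(float(j[6]),2)) for y in np.arange(-3.14,3.2,.35)])
print(r.sense()["q"].round(2))
print(np.round(r.solve_ik(tcp((*B,250),down(0)),down(0)),2))
```

```text
205 [(np.float64(-3.14), 1.03), (np.float64(-2.79), 1.38), (np.float64(-2.44), 1.73), (np.float64(-2.09), 2.08), (np.float64(-1.74), 2.43), (np.float64(-1.39), -2.43), (np.float64(-1.04), -2.57), (np.float64(-0.69), -2.5), (np.float64(-0.34), -2.29), (np.float64(0.01), -1.97), (np.float64(0.36), -1.66), (np.float64(0.71), -1.37), (np.float64(1.06), -1.07), (np.float64(1.41), -0.78), (np.float64(1.76), -0.5), (np.float64(2.11), -0.16), (np.float64(2.46), 0.16), (np.float64(2.81), 0.51), (np.float64(3.16), 1.05)]
300 [(np.float64(-3.14), 1.23), (np.float64(-2.79), 1.58), (np.float64(-2.44), 1.93), (np.float64(-2.09), 2.28), (np.float64(-1.74), 2.5), (np.float64(-1.39), -2.47), (np.float64(-1.04), -2.57), (np.float64(-0.69), -2.46), (np.float64(-0.34), -2.17), (np.float64(0.01), -1.86), (np.float64(0.36), -1.55), (np.float64(0.71), -1.26), (np.float64(1.06), -0.96), (np.float64(1.41), -0.7), (np.float64(1.76), -0.16), (np.float64(2.11), 0.19), (np.float64(2.46), 0.54), (np.float64(2.81), 0.89), (np.float64(3.16), 1.24)]
[ 0.2   0.53 -1.08  1.63  0.48  1.28 -2.54]
[ 0.97  0.43 -1.16  1.89  0.44  1.11 -1.92]
```

```bash
cat >> h.py <<'E'
B=np.array([503,-45.8]); P=np.array([593.5,-73.3])
E
python3 - <<'E'
from h import *
def turn(y0,dy,z0,n):
    for i in range(1,n+1):
        go((*B,z0+1.75*dy*i/n),down(y0-dy*i/n),rate=1.75*1.2)
    s=r.sense(); print("t",s["time"],s["contact_force"].round(1),s["wrist_torque"].round(2),s["width"],s["q"].round(2)[6])
y=-.75+np.pi
jgo((*B,290),down(y)); go((*B,203),down(y),rate=80,guard=8)
r.command_gripper(10,30); s=r.sense(); print(s["width"],s["contact_force"].round(1),s["tcp_pos"])
turn(y,2.74,203,4)
r.command_gripper(60); go((*B,262),down(y-2.74),rate=150)
snap("wrist","k1")
y2=y-2.74+np.pi
jgo((*B,262),down(y2)); go((*B,208),down(y2),rate=80,guard=8)
r.command_gripper(10,30); print(r.sense()["width"])
turn(y2,1.5,208,3)
snap("scene","k2")
E
```

```text
12.626431947345917 [-1.2 -0.1  7.8] [503.54533144 -45.61986523 363.04448172]
t 15.2833 [-17.3   9.   20.6] [1.94 3.13 0.07] 12.752568573885103 -2.07
12.641417700392404
t 22.7333 [-10.7   1.2  17.1] [0.24 1.61 0.01] 12.791804701191182 -0.55
```

Run:
```python
from h import *
s=cv2.imread("pics/k2.png")[120:270,140:290]; w=cv2.imread("pics/k1.png")
m=np.hstack([cv2.resize(s,(400,400),interpolation=cv2.INTER_CUBIC),cv2.resize(w,(400,400*384//512))[:,:][:300].copy() if 0 else cv2.copyMakeBorder(cv2.resize(w,(400,300)),0,100,0,0,cv2.BORDER_CONSTANT)])
cv2.imwrite("pics/k12.png",m); x=r.sense(); print(x["contact_force"].round(1),x["tcp_pos"].round(1),x["wrist_torque"].round(2))
```

```text
[-8.8  1.6 16.2] [501.7 -45.8 370.3] [0.25 1.54 0.02]
```

View pics/k12.png

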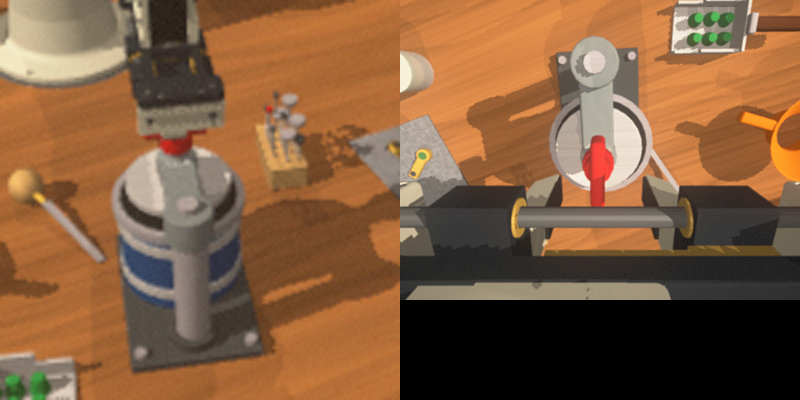

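Both pictures show the wing turned through to line up with the gripper, and the lid is raised. Next I'll draw it along its arc.

Run:
```python
from h import *
A=np.array([501.3,-45.8]); Pp=A+95*np.array([.9565,-.2907]); y0=-.75-4.24+2*np.pi
z=r.sense()["tcp_pos"][2]-159
for i,th in enumerate(np.linspace(0,2.05,12)):
    c=Pp+Ro.from_euler('z',-th).as_matrix()[:2,:2]@(A-Pp)
    go((*c,z),down(y0-th),rate=50)
    s=r.sense(); print(round(th,2),c.round(0),s["contact_force"].round(1),(s["tcp_pos"][:2]-c).round(1),s["q"][6].round(2))
    if np.linalg.norm(s["contact_force"])>60: print("STOP");break
r.command_gripper(60); go((*c,z+70),down(y0-th))
print(r.sense()["time"],r.sense()["contact_force"])
snap("scene","sw"); 
q=down(0)
jgo((470,-60,400),q); r.hold(.3); snap("wrist","sw2")
a=np.hstack([cv2.imread("pics/sw.png")[100:292,130:386],cv2.resize(cv2.imread("pics/sw2.png"),(256,192))]);cv2.imwrite("pics/sw3.png",cv2.resize(a,(800,300)))
```

```text
0.0 [501. -46.] [-1.1  1.4  5.9] [-0.3 -0.2] -0.54
0.19 [508. -29.] [-4.5  1.7  8. ] [-0.5  0.1] -0.75
0.37 [518. -15.] [-4.1  1.8  7.1] [-0.6  0.7] -0.95
0.56 [530.  -2.] [-4.5  3.4  7.8] [-0.5  1.1] -1.16
0.75 [544.   9.] [-3.2  3.6  6.4] [-0.4  1.5] -1.35
0.93 [560.  16.] [-1.5  5.9  5. ] [-0.3  1.7] -1.54
1.12 [577.  20.] [-0.6  5.   4.9] [-0.1  1.8] -1.72
1.3 [595.  22.] [-0.7  5.7  3.9] [0.1 1.8] -1.9
1.49 [612.  19.] [0.6 6.  2.4] [0.3 1.7] -2.06
1.68 [629.  14.] [2.7 4.7 3.3] [0.4 1.6] -2.22
1.86 [645.   6.] [3.3 4.8 1.5] [0.6 1.4] -2.37
2.05 [659.  -6.] [4.  3.9 1.6] [0.6 1. ] -2.52
30.0583 [-0.65367965 -0.39228252 -0.52969994]
```

View pics/sw3.png

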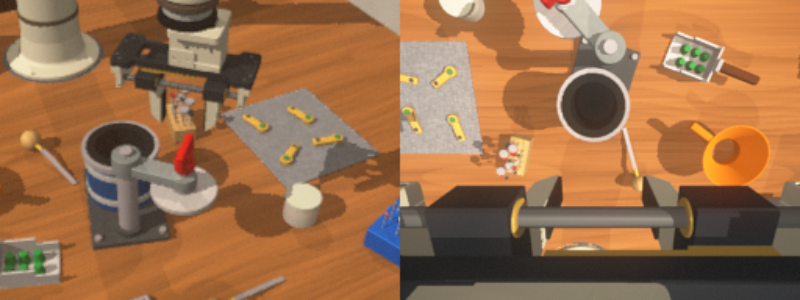

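The pictures show the lid well aside and the mouth open, at about (253,135) in full-size sw2. Now the castings.

```bash
cat >> h.py <<'E'
def castings(c,z=10):
    out=[]
    for ce,a,l in blobs(mask(c,"brass"),90):
        X=cast(c,ce,z)[0]
        if not(370<X[0]<660 and 200<X[1]<450): continue
        p=cast(c,np.argwhere(l)[:,::-1],z)[:,:2]; m=p.mean(0); ax=np.linalg.svd(p-m,full_matrices=False)[2][0]
        u=(p-m)@ax; L=np.percentile(u,[1,99]); w=abs((p-m)@[-ax[1],ax[0]])
        if w[u>L.mean()].mean()<w[u<L.mean()].mean(): ax=-ax; L=-L[::-1]
        out.append((m+ax*L.mean(),np.arctan2(ax[1],ax[0]),np.ptp(L),ce))
    return sorted(out,key=lambda o:-o[0][0])
def bestyaw(g,yaw):  # choose yaw or yaw+pi, joint 7 furthest from limits
    best=None
    for y in(yaw,yaw+np.pi):
        j=r.solve_ik(tcp(g,down(y)),down(y))
        if j is not None and (best is None or abs(j[6])<best[0]): best=(abs(j[6]),y)
    return best[1]
E
python3 - <<'E'
from h import *
c=cv2.imread("pics/sw2.png"); w=imaging.capture("wrist")
g=cv2.cvtColor(w["color"],cv2.COLOR_RGB2GRAY); m=((g<70)*255).astype(np.uint8); m[240:]=0
for ce,a,l in blobs(m,400):
    (x,y),rad=cv2.minEnclosingCircle(np.argwhere(l)[:,::-1].astype(np.float32)); print("dark",ce.round(1),a,(round(x,1),round(y,1)),rad,cast(w,(x,y),120)[0].round(1),"diam",2*np.linalg.norm(cast(w,(x,y),120)-cast(w,(x+rad,y),120)))
q=down(0); V=[]
for g in((540,320,300),(490,300,300)):
    jgo(g,q); r.hold(.3); V.append(imaging.capture("wrist"))
a,b=[castings(v) for v in V]
for o in a: print(o[0].round(1),round(o[1],2),o[2].round(1))
for o in b: print(o[0].round(1),round(o[1],2),o[2].round(1))
for i in a:
  for j in b:
    if np.linalg.norm(i[0]-j[0])<15: print("tri",tri(V[0],i[3],V[1],j[3]).round(1))
cv2.imwrite("pics/m2.png",V[0]["color"][:,:,::-1])
E
```

```text
dark [246.6 134. ] 4495 (247.2, 134.4) 40.43072509765625 [504.6 -45.3 120. ] diam 112.65919657281945
[552.8 283.7] -0.98 60.5
[551.5 375.2] 1.35 61.3
[458.7 374.2] 0.26 60.5
[440.3 276.1] 0.23 61.2
[552.9 283.5] -0.98 60.9
[551.5 375.1] 1.35 61.2
[458.7 374.2] 0.28 60.7
[440.2 275.8] 0.24 61.0
tri [553.7 282.3   9.7]
tri [551.9 376.2  11.2]
tri [460.9 374.6  10.9]
tri [441.8 276.4   8.5]
```

```bash
cat >> h.py <<'E'
M=np.array([503.5,-45.5])
def pick_place():
    q=down(0); jgo((540,320,300),q); r.hold(.25); L=castings(imaging.capture("wrist"))
    print(len(L),[o[0].round(0).tolist() for o in L])
    if not L: return False
    m,yaw,_,_=L[0]; y=bestyaw((*m,60),yaw); qq=down(y)
    jgo((*m,110),qq); r.command_gripper(40,30); hit=go((*m,25),qq,rate=90,guard=12)
    r.command_gripper(5,30); w=r.sense()["width"]; go((*m,130),qq,rate=200)
    w2=r.sense()["width"]; print("grip",hit,round(w,1),round(w2,1),np.round(m,1),round(r.sense()["time"],1))
    if w2<12: r.command_gripper(60); return True
    yb=bestyaw((*M,200),-.296); qb=down(yb)
    jgo((*M,240),qb); go((*M,81),qb,rate=120,guard=15); s=r.sense()["tcp_pos"]
    r.command_gripper(26); go((*M,240),qb,rate=250); print("placed from",s.round(0),r.sense()["contact_force"].round(1)); return True
E
python3 - <<'E'
from h import *
pick_place(); jgo((430,-60,400),down(0)); r.hold(.2); snap("wrist","p1"); print(r.sense()["time"])
E
```

```text
4 [[553.0, 284.0], [551.0, 375.0], [459.0, 374.0], [440.0, 276.0]]
grip False 15.4 15.6 [552.8 283.7] 39.1
placed from [504. -45. 241.] [ 0.1  0.4 -0.2]
45.15
```

View pics/p1.png

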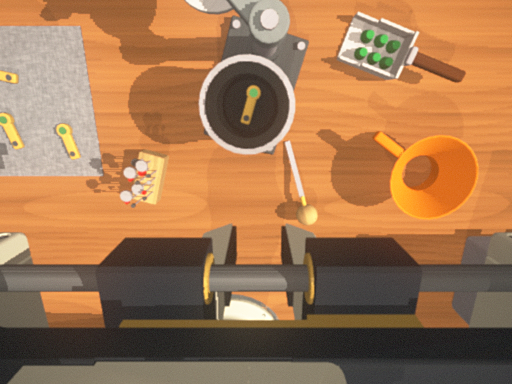

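The picture shows the first casting in the barrel at (251,105). The remaining castings follow.

Run:
```python
from h import *
for i in range(4):
    if not pick_place(): break
r.command_gripper(60)
jgo((430,-60,400),down(0)); r.hold(.2); a=snap("wrist","p2")
jgo((430,-340,300),down(0)); r.hold(.3); b=snap("wrist","f2")
jgo((400,-330,330),down(0)); r.hold(.3); snap("wrist","f3")
import pickle; pickle.dump(dict(p2=a,f2=b,f3=imaging.capture("wrist")),open("v2.pkl","wb"))
c=cv2.imread("pics/p2.png")[20:180,150:310]
m=np.hstack([cv2.resize(c,(300,300))]+[cv2.resize(cv2.imread(f"pics/{k}.png")[0:260,120:380],(300,300)) for k in("f2","f3")])[:,:]
cv2.imwrite("pics/p3.png",cv2.resize(m,(798,266)));print(r.sense()["time"])
```

```text
3 [[552.0, 375.0], [463.0, 375.0], [452.0, 279.0]]
grip False 15.6 15.6 [551.5 375.4] 50.7
placed from [504. -45. 241.] [-0.7 -0.1 -1. ]
2 [[452.0, 279.0], [444.0, 366.0]]
grip False 22.4 22.3 [452.1 278.7] 63.4
placed from [504. -45. 241.] [ 0.4 -0.5 -0.3]
1 [[444.0, 366.0]]
grip False 22.5 22.7 [444.2 366.4] 75.6
placed from [504. -46. 240.] [ 0.7  0.6 -0.1]
0 []
87.4083
```

View pics/p3.png

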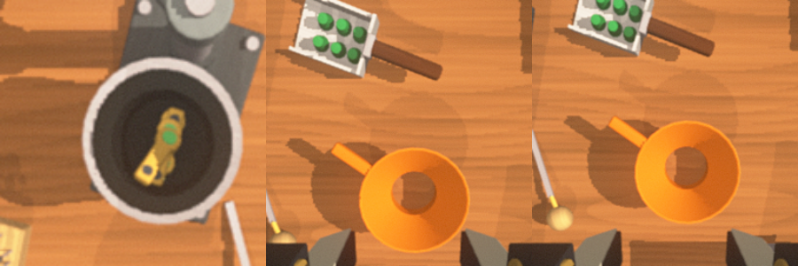

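p3 shows the castings stacked inside the barrel and the mat empty. The funnel is fully visible in both right-hand views, so I can measure it by colour.

```bash
cat >> h.py <<'E'
def funnel(c,z=0):
    m=mask(c,"orange"); m=max(blobs(m,300),key=lambda b:b[1])[2].astype(np.uint8)*255
    m2=cv2.morphologyEx(cv2.inRange(cv2.cvtColor(c["color"],cv2.COLOR_RGB2HSV),(5,180,60),(17,255,255)),cv2.MORPH_CLOSE,np.ones((3,3)))
    m=max(blobs(m2,300),key=lambda b:b[1])[2].astype(np.uint8)*255
    cn=max(cv2.findContours(m,cv2.RETR_EXTERNAL,cv2.CHAIN_APPROX_NONE)[0],key=len)
    f=np.zeros_like(m); cv2.drawContours(f,[cn],-1,255,-1)
    op=cv2.morphologyEx(f,cv2.MORPH_OPEN,cv2.getStructuringElement(cv2.MORPH_ELLIPSE,(35,35)))
    cn=max(cv2.findContours(op,cv2.RETR_EXTERNAL,cv2.CHAIN_APPROX_NONE)[0],key=len)
    P=cast(c,cn[:,0],z+67)[:,:2]; C,rad=cv2.minEnclosingCircle(P.astype(np.float32))
    h=max(blobs(cv2.morphologyEx(f&~op,cv2.MORPH_OPEN,np.ones((3,3))),30),key=lambda b:b[1])
    e=cv2.fitEllipse(cn)[0]
    H=cast(c,np.argwhere(h[2])[:,::-1],z+62)[:,:2]; d=np.linalg.norm(H-C,axis=1)
    far=np.percentile(d,97); k=d>80
    return np.array(C),rad,H[k].mean(0),far,e,h[0]
E
python3 - <<'E'
from h import *
import pickle
v=pickle.load(open("v2.pkl","rb")); F=[]
for k in("f2","f3"):
    f=funnel(v[k]);F.append(f); C,rad,H,far,e,hc=f; d=C-H
    print(k,C.round(1),"r",rad,"H",H.round(1),"dist",np.linalg.norm(d),"far",far,"yaw",np.arctan2(d[1],d[0]),hc)
print("tri rim",tri(v["f2"],F[0][4],v["f3"],F[1][4]).round(1),"handle",tri(v["f2"],F[0][5],v["f3"],F[1][5]).round(1))
o=cast(v["f2"],(190.4,144.7),65)[0],cast(v["f3"],(200.2,120.2),65)[0]; print(o)
E
```

```text
f2 [ 394.4 -334.4] r 87.85885620117188 H [ 449.3 -256.8] dist 95.01991104371811 far 107.28626172791797 yaw -2.1861234149550857 [192.6398892  150.44044321]
f3 [ 394.5 -334.2] r 88.30982208251953 H [ 453.1 -256.7] dist 97.16758272818697 far 106.96250567222042 yaw -2.2187691527256628 [202.89777778 121.23555556]
tri rim [ 394.4 -339.3   66.1] handle [ 455.2 -263.9   97.4]
(array([ 457.05342511, -255.12267275,   65.        ]), array([ 454.68879572, -253.78040868,   65.        ]))
```

Run:
```python
from h import *
import pickle
v=pickle.load(open("v2.pkl","rb")); ims=[]
for k in("f2","f3"):
    c=v[k]; im=c["color"][:,:,::-1].copy()
    m=mask(c,"orange"); cn=[x for x in cv2.findContours(m,cv2.RETR_EXTERNAL,cv2.CHAIN_APPROX_NONE)[0] if len(x)>40]
    big=cv2.resize(im[100:260,160:340],None,fx=2.2*1,fy=2.2,interpolation=cv2.INTER_CUBIC)
    for x in cn: cv2.polylines(big,[((x-[160,100])*2.2).astype(int)],True,(255,0,0),1)
    for a in np.linspace(0,6.28,60):
        p=proj(c,(394.4+72*np.cos(a),-339.3+72*np.sin(a),67)); cv2.circle(big,tuple(((p-[160,100])*2.2).astype(int)),1,(0,255,0),-1)
    ims.append(big)
cv2.imwrite("pics/fo.png",np.hstack(ims))
```

```text
(no output)
```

View pics/fo.png

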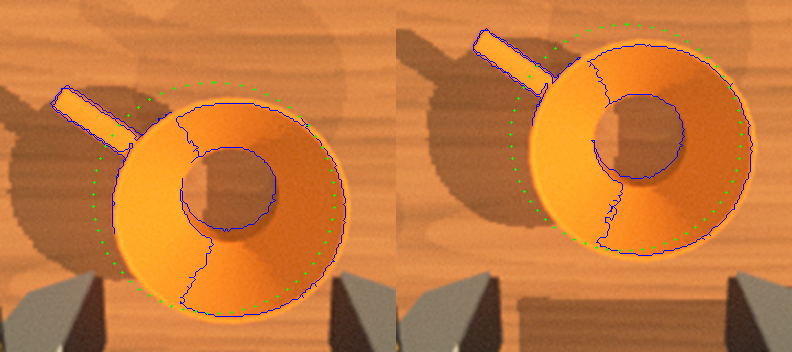

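The overlay shows the mask losing the lit half of the cone. The true mouth circle centre is (264.1,195.5) in f2 and (272,168.2) in f3, the handle tip (188.6,144.5) and (198.6,118.2), and the handle root (219.1,166.8) and (228.6,139.5).

Run:
```python
from h import *
import pickle
v=pickle.load(open("v2.pkl","rb"));a,b=v["f2"],v["f3"]
for n,p,q,z in(("C",(264.1,195.5),(272,168.2),67),("tip",(188.6,144.5),(198.6,118.2),65),("root",(219.1,166.8),(228.6,139.5),65)):
    print(n,tri(a,p,b,q).round(1),cast(a,p,z)[0].round(1),cast(b,q,z)[0].round(1))
x=[cast(a,((p/2.2)+160,195.5),67)[0] for p in(112,346)]; print("diam",np.linalg.norm(x[0]-x[1]))
```

```text
C [ 390.3 -349.    66.8] [ 390.6 -348.4   67. ] [ 390.2 -349.7   67. ]
tip [ 456.9 -251.4   60.7] [ 457.3 -252.9   65. ] [ 457.3 -251.8   65. ]
root [ 430.3 -291.3   72.4] [ 428.7 -290.2   65. ] [ 429.3 -290.7   65. ]
diam 140.2307456862126
```

Run:
```python
from h import *
hd=np.deg2rad(54.7); C=np.array([390.4,-349.]); u=np.array([np.cos(hd),np.sin(hd)]); G=C+97*u; print(G)
q=down(hd)
r.command_gripper(60,50); jgo((*G,150),q); print(go((*G,58),q,rate=80,guard=10),r.sense()["tcp_pos"].round(1))
r.command_gripper(8,50); print(r.sense()["width"],r.sense()["contact_force"].round(1))
go((*G,235),q,rate=150); r.hold(.3); print(r.sense()["width"],r.sense()["contact_force"].round(1),r.sense()["wrist_torque"].round(2))
h2=np.deg2rad(145); u2=np.array([np.cos(h2),np.sin(h2)]); G2=M+97*u2; q2=down(h2)
print(G2, r.solve_ik(tcp((*G2,235),q2),q2),r.sense()["q"].round(2))
jgo((*G2,235),q2); print(r.sense()["time"])
snap("top","ft")
hit=go((*G2,200),q2,rate=80); r.hold(.2)
hit=go((*G2,149),q2,rate=30,guard=6); s=r.sense(); print("in",hit,s["tcp_pos"].round(1),s["contact_force"].round(1),s["wrist_torque"].round(2))
a=snap("top","ft2"); b=snap("scene","fs2")
cv2.imwrite("pics/fi.png",np.hstack([cv2.resize(cv2.imread("pics/ft2.png")[150:300,220:370],(390,390)),cv2.resize(cv2.imread("pics/fs2.png")[120:270,140:290],(390,390))]))
```

```text
[ 446.45218957 -269.83465376]
False [ 446.7 -270.   217.5]
15.408331289105531 [-0.  -0.9  0.2]
15.452462948115073 [-0.3 -0.1 -0. ] [ 0.07 -0.11 -0.01]
[424.0422517   10.13691433] [ 0.81238151  0.15671317 -0.96212023  2.08375625  0.15549158  0.97339192
  0.72804049] [ 0.93  0.29 -0.52  1.88  0.17  1.01 -0.28]
93.2083
in True [423.1  10.5 326.2] [-0.2  0.9  1.2] [-0.03 -0.18 -0.05]
```

View pics/fi.png

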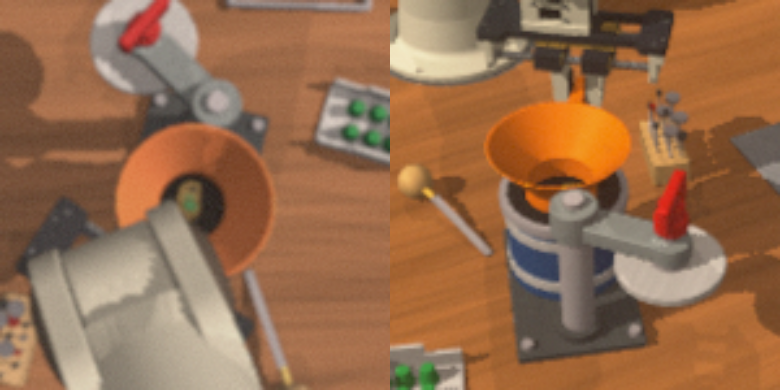

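The funnel's spout is about 11 mm into the mouth and upright. I'll continue with a slightly larger guard.

Run:
```python
from h import *
h2=np.deg2rad(145); u2=np.array([np.cos(h2),np.sin(h2)]); q2=down(h2)
base=M+97*u2
for d in((0,0),(2,0),(-2,0),(0,2),(0,-2),(3,0),(-3,0)):
    G=base+np.array(d)
    z=r.sense()["tcp_pos"][2]-159
    go((*G,z+2),q2,rate=30); hit=go((*G,146.5),q2,rate=25,guard=10); s=r.sense(); print(d,hit,(s["tcp_pos"]-[0,0,159]).round(1),s["contact_force"].round(1),s["wrist_torque"].round(2))
    if s["tcp_pos"][2]-159<151.5: break
```

```text
(0, 0) True [422.6  11.1 161.9] [-0.8 -0.6  1.4] [-0.13 -0.18 -0.06]
(2, 0) True [422.8  12.1 155.7] [-0.4  0.3 -0.6] [ 0.08 -0.06  0.03]
(-2, 0) False [421.7  10.9 146.5] [-5.6  4.4  2.9] [0.92 0.82 0.02]
```

Run:
```python
from h import *
h2=np.deg2rad(145); q2=down(h2)
r.command_gripper(45); r.hold(.3)
p=r.sense()["tcp_pos"]; r.movel(p+[0,0,90],rate=150)
jgo((400,-60,400),down(0)); r.hold(.3); a=snap("wrist","fin"); snap("scene","fs3")
jgo((560,-330,280),down(0)); r.hold(.3); b=snap("wrist","sc1")
jgo((510,-290,310),down(0)); r.hold(.3); c=snap("wrist","sc2"); print(r.sense()["time"])
import pickle; pickle.dump((a,b,c),open("v3.pkl","wb"))
I=lambda f:cv2.imread(f"pics/{f}.png")
cv2.imwrite("pics/fi2.png",np.vstack([np.hstack([cv2.resize(I("fin")[0:195,150:410],(400,300)),cv2.resize(I("fs3")[130:265,120:300],(400,300))]),np.hstack([cv2.resize(I(k)[50:200,190:390],(400,300),interpolation=cv2.INTER_CUBIC) for k in("sc1","sc2")])]))
```

```text
103.7917
```

View pics/fi2.png

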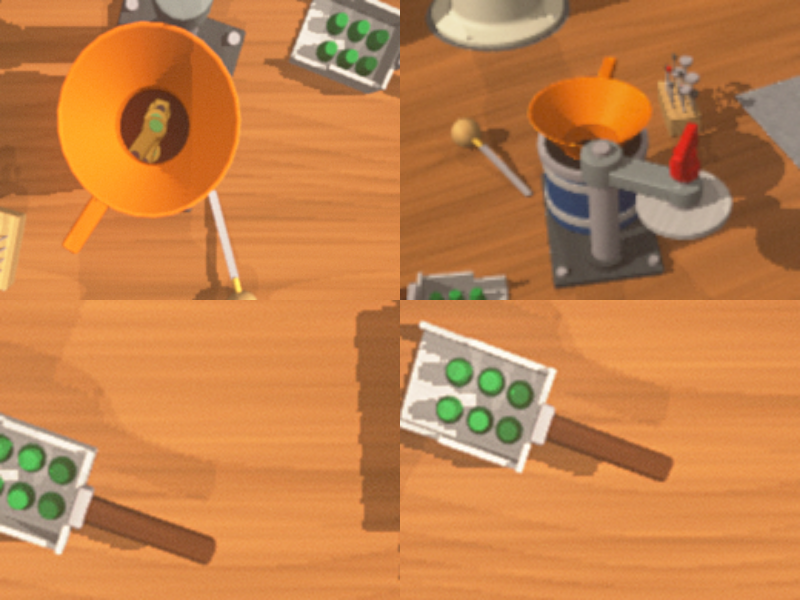

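fi2 shows the funnel seated, its mouth centred at about (247,77) in the wrist view, with castings visible through the spout. The scoop handle runs from (234,154) to (296,175) in sc1 and from (265,113.5) to (325,134) in sc2.

Run:
```python
from h import *
import pickle
f,a,b=pickle.load(open("v3.pkl","rb"))
print("funnel mouth",cast(f,(246.9,77),158)[0].round(1),"diam",np.linalg.norm(cast(f,(150+58*.65,77),158)-cast(f,(150+240*.65,77),158)))
for n,p,q in(("start",(234,154),(265,113.5)),("end",(296,175),(325,134)),("mid",(265,164.5),(295,123.8))):
    print(n,tri(a,p,b,q).round(1),cast(a,p,46)[0].round(1),cast(b,q,46)[0].round(1))
for n,px in (("green",[x[0] for x in blobs(mask(b,"green"),20)]),): print(cast(b,px,18).round(0))
# nose corners in sc2 crop (425,325)->,(400,425)
print("nose",cast(b,((190+25/2),50+25/2),26).round(1),cast(b,(190,50+128/2),26).round(1))
```

```text
funnel mouth [506.6 -47.5 158. ] diam 142.14149703610386
start [ 573.4 -300.    37.9] [ 575.  -300.3   46. ] [ 573.4 -300.2   46. ]
end [ 546.8 -380.7   43.8] [ 547.6 -380.    46. ] [ 546.7 -380.7   46. ]
mid [ 560.  -340.3   40.6] [ 561.5 -339.7   46. ] [ 560.1 -340.1   46. ]
[[ 610. -238.   18.]
 [ 603. -260.   18.]
 [ 594. -279.   18.]
 [ 585. -230.   18.]
 [ 577. -250.   18.]
 [ 569. -270.   18.]]
nose [[ 637.7 -218.1   26. ]] [[ 572.1 -197.2   26. ]]
```

```bash
cat >> h.py <<'E'
FM=np.array([505.5,-46.8])
def pour(yaw,tilt,back=25,z=173):
    N=np.array([*(FM-back*np.array([np.cos(yaw),np.sin(yaw)])),z])
    R=Ro.from_euler('z',yaw)*Ro.from_euler('y',tilt); g=N-R.apply([132.5,0,-38]); return g,(R*Ro.from_euler('x',np.pi)).as_quat()
E
python3 - <<'E'
from h import *
for yaw in np.arange(.6,2.0,.2):
    print(round(yaw,1),[ (None if (j:=r.solve_ik(tcp(*p),p[1])) is None else np.round(j,1).tolist()) for p in (pour(yaw,t) for t in(0,.55,1.05))])
p=down(1.246);print(r.solve_ik(tcp((565.2,-326.5,40),p),p))
E
```

```text
0.6 [[1.4, 0.2, -1.2, 2.2, 0.2, 0.9, -0.9], [0.7, 0.5, -1.0, 1.8, 0.6, 1.6, -1.4], [-0.0, 0.7, -0.2, 1.5, 0.5, 2.0, -1.3]]
0.8 [[1.4, 0.3, -1.2, 2.1, 0.3, 1.0, -0.8], [0.7, 0.5, -1.0, 1.8, 0.6, 1.6, -1.3], [0.1, 0.7, -0.4, 1.5, 0.6, 2.0, -1.3]]
1.0 [[1.3, 0.4, -1.2, 2.0, 0.4, 1.0, -0.6], [0.7, 0.5, -1.0, 1.8, 0.7, 1.6, -1.1], [0.2, 0.7, -0.7, 1.6, 0.8, 2.0, -1.2]]
1.2 [[1.3, 0.5, -1.2, 2.0, 0.5, 1.0, -0.5], [0.8, 0.5, -1.1, 1.9, 0.8, 1.5, -1.0], [0.3, 0.7, -0.8, 1.7, 1.0, 2.0, -1.2]]
1.4 [[1.3, 0.5, -1.2, 1.9, 0.6, 1.1, -0.3], [0.8, 0.5, -1.1, 1.9, 0.9, 1.4, -0.8], [0.3, 0.7, -0.9, 1.8, 1.1, 1.9, -1.1]]
1.6 [[1.2, 0.6, -1.2, 1.8, 0.6, 1.1, -0.2], [0.8, 0.5, -1.1, 1.9, 1.0, 1.4, -0.7], [0.3, 0.6, -0.9, 1.9, 1.2, 1.8, -1.0]]
1.8 [[1.2, 0.7, -1.2, 1.8, 0.7, 1.2, -0.0], [0.9, 0.4, -1.2, 1.9, 1.0, 1.3, -0.5], [0.3, 0.5, -1.0, 2.0, 1.3, 1.7, -0.9]]
[ 1.08082527  0.92878615 -0.89943848  1.6544431   0.84622189  0.99263663
 -0.44293648]
```

Run:
```python
from h import *
y=1.246; q=down(y); G=(565.2,-326.5)
r.command_gripper(50,60); jgo((*G,130),q); print(go((*G,40),q,rate=70,guard=10),r.sense()["tcp_pos"].round(1))
r.command_gripper(8,60); s=r.sense(); print(s["width"],s["contact_force"].round(1),s["tcp_pos"].round(1))
go((*G,60),q,rate=40); r.hold(.2); go((*G,235),q,rate=100); s=r.sense(); print(s["width"],s["contact_force"].round(1),s["wrist_torque"].round(2))
yw=1.5; g,qq=pour(yw,0,back=60,z=200); go(g,qq,rate=110); g,qq=pour(yw,0); go(g,qq,rate=80); r.hold(.2)
print(r.sense()["time"]); t=snap("top","po_t"); s=snap("scene","po_s")
cv2.imwrite("pics/po.png",np.hstack([cv2.resize(cv2.imread("pics/po_t.png")[150:300,230:430],(400,300)),cv2.resize(cv2.imread("pics/po_s.png")[130:265,110:290],(400,300))]))
```

```text
False [ 565.5 -326.6  199.6]
17.198254752722864 [-0.6  0.4  0.9] [ 565.2 -326.5  199. ]
17.64692767568407 [ 0.1 -0.  -2.6] [-0.2   0.01  0.02]
111.9833
```

View pics/po.png

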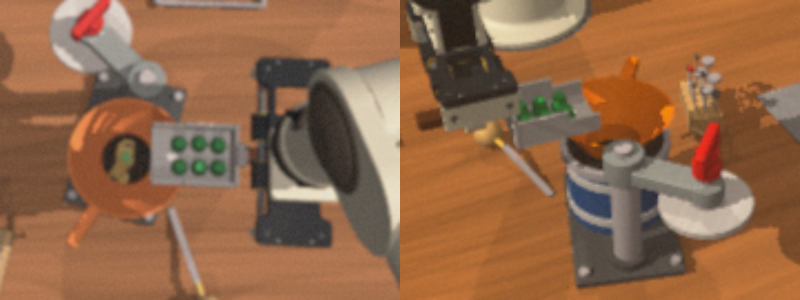

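The views show the level scoop with its nose about 29 mm short of the funnel's centre and laterally aligned. I'll pour now.

Run:
```python
from h import *
for t in (.25,.45,.55,.65,.75,.85,.95,1.05):
    g,q=pour(1.5,t,back=24); go(g,q,rate=60 if t<.5 else 35)
    if t>.5: r.hold(.3)
    n=len(blobs(mask(imaging.capture("scene"),"green"),6)); s=r.sense(); print(t,n,s["contact_force"].round(1),round(s["time"],1))
r.hold(.5)
snap("top","pp_t"); snap("scene","pp_s")
cv2.imwrite("pics/pp.png",np.hstack([cv2.resize(cv2.imread("pics/pp_t.png")[150:300,230:430],(400,300)),cv2.resize(cv2.imread("pics/pp_s.png")[130:265,110:290],(400,300))]))
```

```text
0.25 2 [-1.   0.5 -1.6] 113.3
0.45 2 [ 0.5 -0.2 -2.2] 114.3
0.55 2 [-1.   0.8 -1.7] 115.5
0.65 0 [-0.4 -0.5 -1.3] 116.6
0.75 0 [-0.2 -0.2 -1.4] 117.8
0.85 0 [ 0.6 -0.1 -1.9] 119.0
0.95 0 [ 0.6 -0.1 -1. ] 120.2
1.05 0 [-0.7  0.3 -1.6] 121.3
```

View pics/pp.png

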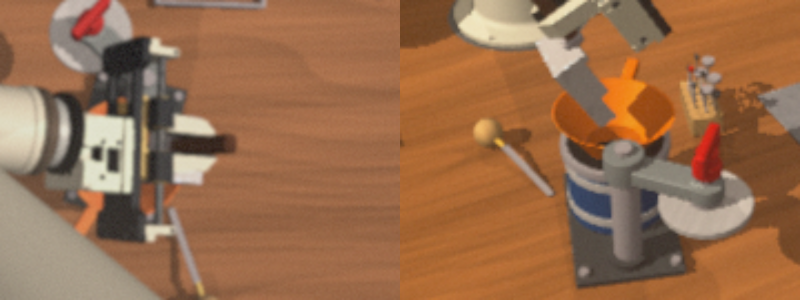

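No green media is left in sight in the scoop. I'll set the scoop back and look into the funnel.

Run:
```python
from h import *
for t in(.7,.35,0):
    g,q=pour(1.5,t,back=30,z=180); go(g,q,rate=90)
y=1.246; q=down(y); G=(565.2,-326.5)
go((*G,235),q,rate=150); go((*G,60),q,rate=120); print(go((*G,40),q,rate=25,guard=4),r.sense()["tcp_pos"].round(1),r.sense()["contact_force"].round(1))
r.command_gripper(50); r.hold(.2); go((*G,150),q,rate=150)
jgo((400,-60,400),down(0)); r.hold(.3); snap("wrist","q1"); 
jgo((480,-290,320),down(0)); r.hold(.3); snap("wrist","q2"); print(r.sense()["time"])
I=lambda f:cv2.imread(f"pics/{f}.png")
cv2.imwrite("pics/q.png",np.hstack([cv2.resize(I("q1")[0:195,150:410],(400,300)),cv2.resize(I("q2")[0:225,150:450],(400,300))]))
```

```text
True [ 564.9 -326.6  198.8] [-0.7 -0.8  5.5]
133.6917
```

View pics/q.png

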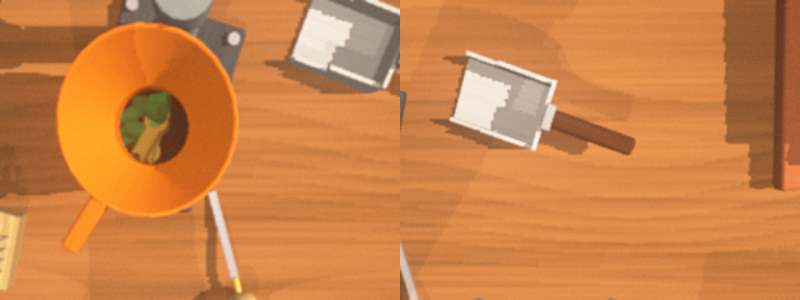

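q shows green media and castings in the barrel under a clear funnel, and the empty scoop level on the bench. Now I'll take the funnel out.

Run:
```python
from h import *
import pickle
f=pickle.load(open("v3.pkl","rb"))[0]
print("tip,root",cast(f,[(196.8,159),(215,130)],156).round(1))
h2=np.deg2rad(145); q2=down(h2); G2=np.array([422,10.8])
r.command_gripper(45,50); jgo((*G2,240),q2); print(go((*G2,149),q2,rate=90,guard=10))
r.command_gripper(8,50); s=r.sense(); print(s["width"],s["contact_force"].round(1),s["wrist_torque"].round(2))
go((*G2,200),q2,rate=60); go((*G2,245),q2,rate=120); s=r.sense(); print(s["width"],s["contact_force"].round(1),s["wrist_torque"].round(2))
hd=np.deg2rad(54.7); G=np.array([446.4,-269.8]); q=down(hd)
jgo((*G,235),q); go((*G,80),q,rate=120); print(go((*G,54),q,rate=20,guard=4),(r.sense()["tcp_pos"]-[0,0,159]).round(1),r.sense()["contact_force"].round(1))
r.command_gripper(45); r.hold(.3); go((*G,150),q,rate=120)
jgo((360,-330,380),down(0)); r.hold(.3); a=snap("wrist","e1"); jgo((400,-60,400),down(0)); r.hold(.3); snap("wrist","e2"); snap("scene","e3"); print(r.sense()["time"])
I=lambda f:cv2.imread(f"pics/{f}.png")
cv2.imwrite("pics/e.png",np.hstack([cv2.resize(I("e3"),(400,300)),np.vstack([cv2.resize(I("e1")[0:256],(300,150)),cv2.resize(I("e2")[0:256],(300,150))])]))
```

```text
tip,root [[406.5  19.2 156. ]
 [443.7  -6.2 156. ]]
False
15.457349962043173 [0.6 0.4 0.2] [ 0.07 -0.28  0.07]
15.548618838398863 [-0.6 -0.3 -1.7] [ 0.11 -0.07  0.02]
True [ 446.6 -269.4   58.3] [-0.1  0.   5.3]
147.1667
```

View pics/e.png

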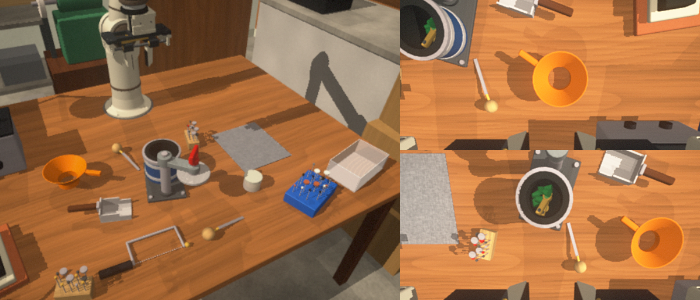

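The funnel stands upright on the bench, the barrel is open with the castings and media inside, the scoop is level, and the mat is empty with the other tools undisturbed. I'm handing the job in.

```bash
python3 -c "
from workcell import r, imaging
print(r.close_job())"
```

```text
the job is handed in; nothing more can be done
None
```

The job is handed in at about 147 s of the 210 s allowed: the barrel is open with all four castings and the media inside, the empty scoop lies level on the bench, the funnel stands upright on its spout, and the other tools look undisturbed in the last pictures; `r.close_job()` returned no verdict.

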